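Seat the grinding cup on the sample mill and hold the paddle at slow speed

ROBOT

A 6-joint arm with a two-finger parallel gripper is mounted at the origin on the work surface. World frame = base frame: x ahead of the robot, y to its left, z up, the work surface at z = 0. Lengths are in m, angles in rad, forces in N, time in s.
With the tool pointing down it reaches from about 0.35 to 0.85 m from the base axis. Payload 8.1 kg.
Tool frame: the origin (TCP) lies at the very end of the fingers, on their centre line; the grasp point (between the pads) lies 19 mm behind it; y points along the fingers, x is the direction in which the jaws open and shut, and the axes are right-handed (so a half turn about y gives the same grasp; the last joint's range is limited). The gripper opens to 85 mm and grips with 20 to 120 N. Pads are 22 mm wide; open, the fingers measure 114 mm over their backs; the gripper's body (76 mm by 85 mm) begins 54 mm behind the grasp point. The pads swing forward as they close: fully open they stand 13 mm farther back than shut.
Start: joints at [-1.246, 0.13, 1.488, -0, 1.523, -0.085], TCP at [0.239, -0.55, 0.231] pointing down, gripper open.
Joint ranges: [-2.96, 2.96], [-0.89, 2.26], [0.02, 2.5], [-1.34, 4.48], [0, 2.73], [-2.66, 2.66]. Speed limits (rad/s): [2.39, 2.39, 2.79, 3.14, 3.14, 3.14].

INTERFACE

Orientations are given as a unit quaternion [x, y, z, w].
In Python, from plant import r, vision gives the robot as it stands.
- The arm moves only by the tool apply_moves, never from a script. Its argument "steps" is a list of rows, each a list of 7 numbers: the shift along the tool's x, y, z in mm, then the turn, a rotation vector about the tool's x, y, z in degrees, then the gripper command: -1 is shut, 1 is fully open, values between are in proportion. In form: [[tx, ty, tz, wx, wy, wz, fingers], ...]. A call has 1 to 20 rows; each row shifts and turns the commanded pose from where the row before left it, along the tool's axes as they then stand; what a row does not reach is not made up. A row lasts 1/8 s, in which the tool goes at most 62.5 mm and 10.7 degrees, less where a joint would pass 70% of its speed; a pose out of reach is approached as far as the arm can. A call with a gripper value outside its range is refused whole. The fingers move at their own pace and stop on an object; "force" is the grip in N (left out, the last holds). Time passes only in rows, so rows that do not move let the fingers close. It gives the time, the measured TCP pose, the force and the opening at its end, in the units of the state.
- r.get_obs(): the state, without advancing time (a new reading comes with each control period).
- vision.get_image(name): name is "scene" or "top" or "wrist"; returns the picture (480x640x3 uint8, red, green, blue); there is no depth.
- vision.calibration(name): a dict with "K" (3x3 intrinsics, pixels), "view" (4x4, takes a point from world to camera coordinates). Camera axes: x right, y down, z forward; pixel columns grow to the right and rows downward; lengths in m; the calibration is good to about 2 mm. The wrist camera is an equidistant fisheye: a pixel r from the principal point sees the ray r / f radians off the axis. A picture is of the moment at which its call begins: read the wrist's pose just before it. calibration takes no time and is no camera call; for the wrist camera it gives the pose at the moment of the call.
- r.sign_off(): hands the job in, once; it reports no verdict.
The state is a dict: "time_s": time; "qpos": joint angles; "qvel": joint speeds; "effort": joint torques, N m; "ee_pos": TCP position; "ee_rot": TCP orientation; "contact_force": force on the tool from outside, world axes, zero at the start; "torque": the same for the moment, N m; "gripper_width": finger opening in m.
Only numpy, scipy, OpenCV 4.12 (cv2) and the standard library are available. Lean on these libraries where they do the work, as an engineer would, in place of code of your own. Each camera call takes 0.05 s, during which the arm holds its last target.

TASK

Set the closed steel grinding cup (the one with two drilled ears on its foot) fully home on the mill, its ears over the two alignment pegs, and let go of it. Then press the mill's spring paddle half way down, so that it lies level with the white cheeks either side of it (slow grinding; never all the way down to full speed), and finish while still holding it there. Leave everything else on the bench where it is.

Things in the scene. Friction and masses are not known exactly. Their poses are not given: they have to be found in the camera images.
- cup_center (a point): Centre (half-way up) of the closed grinding cup: plain steel cylinder 56 mm across with a flush black screw cap, 92 mm high in all, 0.25 to 0.5 kg, upright on the bench at the start. z up, y through both foot ears; a half turn about z makes no difference. Underside of the foot 46 mm below; the cylinder is clear to grip from 20 mm below this point upwards.
- cup_ear (a point): Centre of the hole in the +y ear, at the underside of the cup's foot. The foot is a ring 62 mm across, 8 mm thick, open in the middle (28 mm), with two flat ears 24 mm wide, 96 mm from tip to tip. Each ear has a 9 mm hole right through, 37 mm from the cup's axis to +y and to -y.
- seat (a point): Centre of the mill's round dark deck (108 mm across), on its top, 94 mm above the bench. z up, x away from the paddle, y through the two steel pegs, which stand 37 mm to +y and -y, 6 mm thick, 12 mm high, the top 5 mm tapered. Between them: drive coupling, 19 mm across, 6 mm high, for the cup's open foot. With the cup home its centre is 46 mm above this point, its y along this y, either way round.
- mill: White cordless bench mill, fixed to the bench, 204 mm deep (x), 130 mm wide (y); origin on the bench under its middle, x from the paddle at the front to the cup deck at the rear. The deck block, from x = -20 to +102 mm, is 94 mm high; in front of it the paddle lies between two cheeks 62 mm high and 21 mm wide.
- paddle (a joint): Angle of the mill's paddle in rad: 0 at rest (front edge about 10 mm above the cheeks), 0.135 half way (level with the cheeks, slow grinding), 0.27 hard down (full speed). A spring returns it; at the pressing point it takes about 2 N to start it, 6 N at half way, 10 N at the bottom, 15 mm down.
- paddle_plate: The paddle: grey ribbed plate 72 mm long, 80 mm wide, 7 mm thick, hinged at its rear edge (axis along y). This is the pressing point: on its top face, midway across, 55 mm before the hinge, 17 mm behind the front edge, about 119 mm before the seat. z normal to the plate, x towards the hinge. It is about 69 mm above the bench at rest, 62 mm half way, 54 mm hard down.
- jar_center (a point): Bystander: centre of an aluminium storage jar, 60 mm across, 78 mm high, without ears. Leave it.
- bottle_center (a point): Bystander: centre of an amber bottle with a black cap, 48 mm across, 105 mm high. Leave it.
- mug: Bystander: white mug, 82 mm across, 92 mm high; origin under its centre. Leave it.
- palette: Bystander: round white porcelain palette, 124 mm across, 12 mm high; origin under its centre. Leave it.
- case: Bystander: clear open paint case, 100 by 170 by 26 mm, behind the mill; origin under its centre. Leave it.
- bowl: Bystander: white bowl, 96 mm across, 50 mm high; origin under its centre. Leave it.
- brush: Bystander: artist's brush, 205 mm long, 12 mm thick, lying behind the mill; origin under its middle, x along it. Leave it.
- lens: Bystander: hand lens with a steel-rimmed glass 78 mm across and a black handle, 13 mm high, lying flat on the robot's side of the mill; origin under the glass, the handle reaching 147 mm along -x. Leave it.
There are look-alikes about, which are no part of the job. What is shaped like the part that bears cup_center but brown, orange or turquoise is not meant.

How it is judged:
By the outcome, as a careful person would: the job done as asked, in the order asked, and still so for the second after the job is handed in, while the arm keeps its last pose, push and grip.
It also fails if it takes over 48 s, if anything falls off the work surface, if the arm or the gripper's body presses on something with over 40 N, if the wrist force passes 120 N, or if a joint passes its speed limit or range.

## Working session

There is one attempt and no reset: what is moved stays moved. The work goes in short steps, Python scripts to look and compute and a tool call to move; the robot and the scene stay as the last step left them, time stands still between calls to the robot, and variables do not carry over. Pictures are saved under pics/ and viewed, and the job is handed in when it is done.

Besides the shell and the picture viewer there is one more tool, called as name([rows], argument=value, ...), one row to a line, values as JSON. apply_moves: Moves the arm, as the interface text tells. Its arguments: {"type":"object","properties":{"steps":{"type":"array"},"force":{"type":"number"}},"required":["steps"]}

```bash
mkdir -p pics; ls
python3 - <<'E'
from plant import r, vision
import cv2
o=r.get_obs();print(o)
for n in ["scene","top","wrist"]:
    im=vision.get_image(n);cv2.imwrite(f"pics/{n}0.png",im[:,:,::-1])
    c=vision.calibration(n);print(n,c)
E
```

```text
pics
{'time_s': 0.0, 'qpos': array([-1.24639645e+00,  1.31145403e-01,  1.48929591e+00, -1.38608040e-05,
        1.52298373e+00, -8.53959955e-02]), 'qvel': array([ 4.67935148e-04, -1.46953686e-03, -3.41815217e-04, -3.19697608e-04,
       -1.51429711e-05, -8.18540038e-05]), 'effort': array([-1.25815619e-03, -5.69404078e+01, -5.00547159e+01, -4.12240715e-04,
        1.50826498e-02,  2.62011383e-05]), 'ee_pos': array([ 0.23889539, -0.54979032,  0.2302447 ]), 'ee_rot': array([-0.59087801,  0.38831937, -0.38729443,  0.59167074]), 'contact_force': array([ 0.5484208 ,  0.22314615, -0.46211029]), 'torque': array([0.01218629, 0.04685342, 0.00763488]), 'gripper_width': 0.08573729154387759}
scene {'K': array([[509.77064503,   0.        , 322.00013132],
       [  0.        , 509.77064503, 242.78949726],
       [  0.        ,   0.        ,   1.        ]]), 'view': array([[ 0.84239135,  0.53881532, -0.00740768, -0.47113791],
       [ 0.43590057, -0.68944618, -0.57849343, -0.17315965],
       [-0.31680832,  0.48408885, -0.81565341,  1.62884487],
       [ 0.        ,  0.        ,  0.        ,  1.        ]])}
top {'K': array([[462.11105159,   0.        , 313.75717219],
       [  0.        , 462.11105159, 240.51196335],
       [  0.        ,   0.        ,   1.        ]]), 'view': array([[-0.0144877 , -0.99987938, -0.00559765,  0.01034903],
       [-0.97428795,  0.01537529, -0.2247812 ,  0.55251684],
       [ 0.22484015,  0.00219716, -0.97439318,  1.40977274],
       [ 0.        ,  0.        ,  0.        ,  1.        ]])}
wrist {'K': array([[371.64829954,   0.        , 315.59841029],
       [  0.        , 371.64829954, 240.95882339],
       [  0.        ,   0.        ,   1.        ]]), 'view': array([[ 0.39814985, -0.91731753, -0.0022908 , -0.59936264],
       [-0.88170609, -0.38337987,  0.27498044, -0.03628961],
       [-0.25312263, -0.10746361, -0.96144709,  0.37940656],
       [ 0.        ,  0.        ,  0.        ,  1.        ]])}
```

View pics/scene0.png

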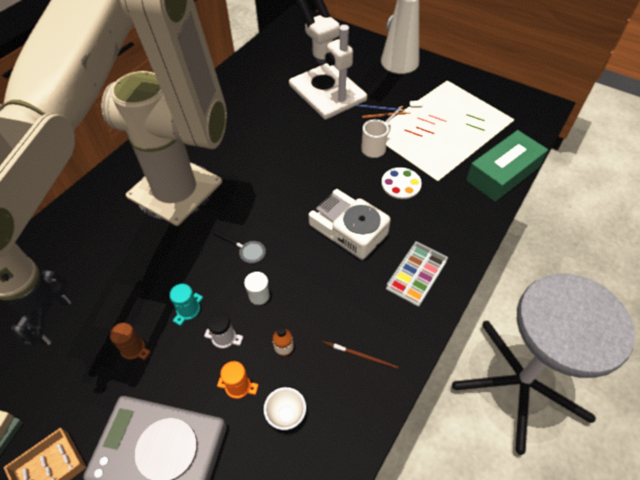

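View pics/top0.png

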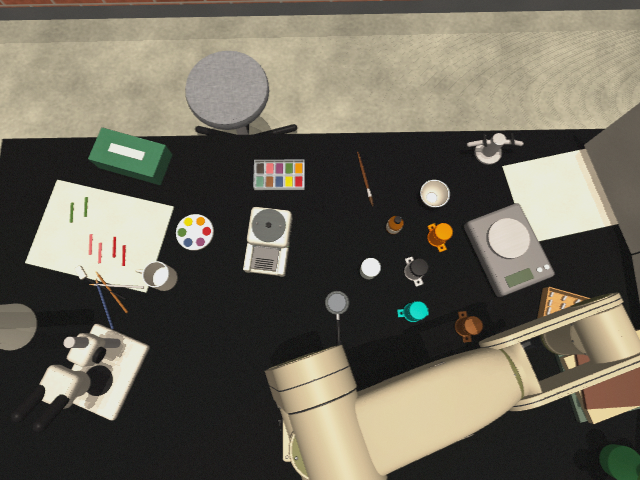

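View pics/wrist0.png

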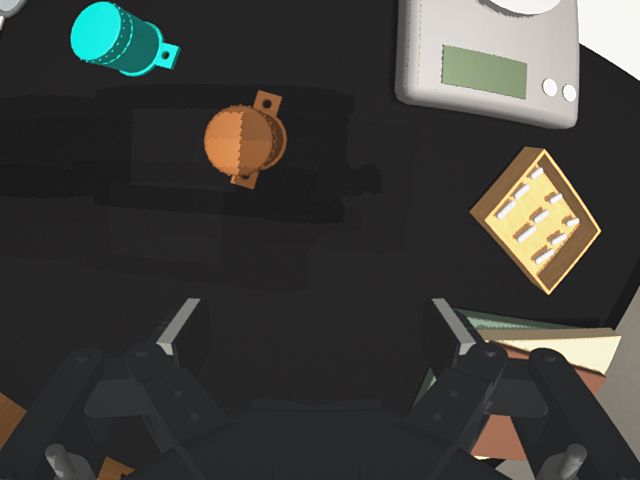

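The steel cup with its black cap and ears is at top (416,270) and scene (222,333). The mill is at top (268,240), with its paddle toward the robot. I'll zoom in and get rough positions.

```bash
cat > h.py <<'E'
import numpy as np, cv2
from plant import r, vision
def ray(c,uv,fish=False):
    K,V=c["K"],c["view"];R=V[:3,:3];o=-R.T@V[:3,3]
    d=np.array([(uv[0]-K[0,2])/K[0,0],(uv[1]-K[1,2])/K[1,1],1.])
    if fish:
        th=np.hypot(d[0],d[1]);s=np.sin(th)/th if th>1e-9 else 1
        d=np.array([d[0]*s,d[1]*s,np.cos(th)])
    d=R.T@d
    return o,d/np.linalg.norm(d)
def onz(c,uv,z,fish=False):
    o,d=ray(c,uv,fish);return o+d*(z-o[2])/d[2]
def proj(c,p,fish=False):
    K,V=c["K"],c["view"];q=V[:3,:3]@np.asarray(p,float)+V[:3,3]
    if fish:
        th=np.arctan2(np.hypot(q[0],q[1]),q[2]);n=np.hypot(q[0],q[1])
        return np.array([K[0,2]+K[0,0]*th*q[0]/n,K[1,2]+K[1,1]*th*q[1]/n])
    return np.array([K[0,0]*q[0]/q[2]+K[0,2],K[1,1]*q[1]/q[2]+K[1,2]])
E
python3 - <<'E'
from h import *
t=cv2.imread("pics/top0.png");s=cv2.imread("pics/scene0.png")
a=cv2.resize(t[190:290,230:300],None,fx=5.5,fy=5.5,interpolation=2)
b=cv2.resize(t[240:300,385:450],None,fx=6,fy=6,interpolation=2)
cv2.imwrite("pics/ca.png",np.hstack([a,cv2.copyMakeBorder(b,0,a.shape[0]-b.shape[0],0,0,0)]))
a=cv2.resize(s[180:265,300:400],None,fx=4,fy=4,interpolation=2)
b=cv2.resize(s[300:360,190:260],None,fx=5,fy=5,interpolation=2)
b=cv2.copyMakeBorder(b,0,a.shape[0]-b.shape[0],0,0,0) if b.shape[0]<a.shape[0] else b
cv2.imwrite("pics/cb.png",np.hstack([a,b]))
T=vision.calibration("top");S=vision.calibration("scene")
print("cup cap",onz(T,(419,266),.092),onz(S,(219,323),.092))
print("deck",onz(T,(269,225),.094),onz(S,(362,219),.094))
E
```

```text
cup cap [ 0.46025529 -0.32093072  0.092     ] [ 0.46469618 -0.32018754  0.092     ]
deck [0.59770711 0.1418974  0.094     ] [0.6000013  0.14630991 0.094     ]
```

View pics/ca.png

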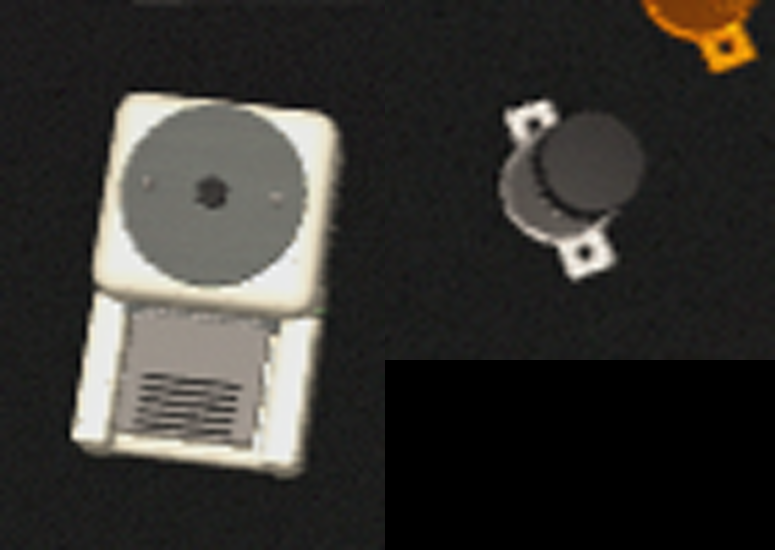

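View pics/cb.png

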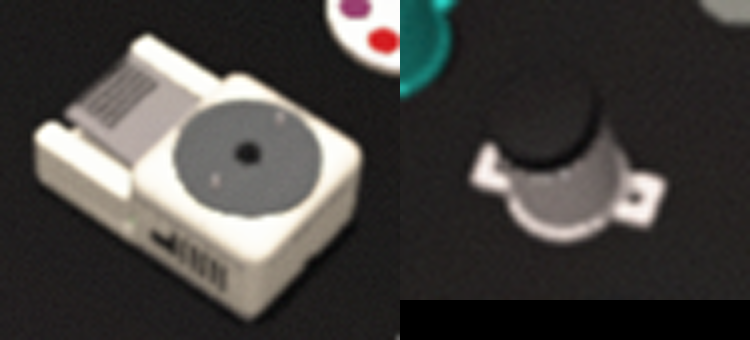

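Run:
```python
from h import *
from scipy.spatial.transform import Rotation as Ro
T=vision.calibration("top");S=vision.calibration("scene");W=vision.calibration("wrist")
f=lambda x0,y0,k,u,v:(x0+(u+.5)/k-.5,y0+(v+.5)/k-.5)
h1=onz(T,f(385,240,6,534-0,125),.007);h2=onz(T,f(385,240,6,584,252),.007)
h1=onz(T,f(385-385/6,240,6,534,125),.007);h2=onz(T,f(385-385/6,240,6,584,252),.007)
print("holes",h1,h2,(h1+h2)/2,np.linalg.norm(h1-h2))
a=onz(S,f(190-400/5,300,5,635,197),.007);print("scene hole",a)
p1=onz(T,f(230,190,5.5,148,182),.103);p2=onz(T,f(230,190,5.5,277,198),.103)
print("pegs",p1,p2,(p1+p2)/2,np.linalg.norm(p1-p2))
t=cv2.imread("pics/top0.png");s=cv2.imread("pics/scene0.png")
for n,c,im,seed in(("top",T,t,(258,215)),("scene",S,s,(370,210))):
    g=cv2.GaussianBlur(im,(3,3),0);m=np.zeros((482,642),np.uint8)
    cv2.floodFill(g.copy(),m,seed,0,(14,)*3,(14,)*3,4|cv2.FLOODFILL_MASK_ONLY|cv2.FLOODFILL_FIXED_RANGE|(255<<8))
    m=m[1:-1,1:-1];k=cv2.findContours(m,0,1)[0];k=max(k,key=cv2.contourArea);e=cv2.fitEllipse(cv2.convexHull(k));print(n,e,onz(c,e[0],.094))
o=r.get_obs();R=Ro.from_quat(o["ee_rot"]).as_matrix();print(R)
V=W["view"];co=-V[:3,:3].T@V[:3,3];print("cam in tool",R.T@(co-o["ee_pos"]),R.T@V[:3,:3].T)
```

```text
holes [ 0.49368689 -0.3101353   0.007     ] [ 0.42362632 -0.33285598  0.007     ] [ 0.4586566  -0.32149564  0.007     ] 0.07365264851711939
scene hole [ 0.49302109 -0.30629896  0.007     ]
pegs [0.60342203 0.18015197 0.103     ] [0.59283963 0.10674496 0.103     ] [0.59813083 0.14344846 0.103     ] 0.07416586786655678
top ((268.3155822753906, 224.7068634033203), (31.24618148803711, 32.49354934692383), 15.391937255859375) [0.59869511 0.14405747 0.094     ]
scene ((369.9845886230469, 209.1762237548828), (3.734818935394287, 7.790765285491943), 113.55580139160156) [0.60146242 0.18922842 0.094     ]
[[ 3.98452214e-01 -4.30058997e-04  9.17188993e-01]
 [-9.17187902e-01  1.42511787e-03  3.98452409e-01]
 [-1.47846046e-03 -9.99998892e-01  1.73396462e-04]]
cam in tool [ 0.0004721  -0.14291372  0.06920254] [[ 9.99999616e-01 -9.29174608e-05 -8.71483148e-04]
 [ 8.12279733e-04 -2.75147314e-01  9.61401735e-01]
 [-3.29117256e-04 -9.61402073e-01 -2.75147133e-01]]
```

apply_moves([
  [-4.5, 0, 45, 0, 0, 0, 1],
  [-4.5, 0, 45, 0, 0, 0, 1],
  [-4.5, 0, 45, 0, 0, 0, 1],
  [-4.5, 0, 45, 0, 0, 0, 1],
  [-4.5, 0, 45, 0, 0, 0, 1],
  [0, 0, 0, 0, 5.5, 0, 1],
  [0, 0, 0, 0, 0, 0, 1],
  [0, 0, 0, 0, 0, 0, 1],
])

```text
time_s: 1.15
ee_pos: [0.436, -0.4402, 0.231]
ee_rot: [-0.572, 0.416, -0.415, 0.572]
contact_force: [0.1, -0.6, 0.2]
gripper_width: 0.0856
```

Run:
```python
from h import *
o=r.get_obs();c=vision.calibration("wrist");im=vision.get_image("wrist");cv2.imwrite("pics/w1.png",im[:,:,::-1])
np.savez("w1.npz",K=c["K"],view=c["view"]);print(o["ee_pos"],o["contact_force"])
print([proj(c,p,True).round(1) for p in ([.4937,-.310,.007],[.4236,-.333,.007],[.459,-.321,.092])])
```

```text
[ 0.4360004  -0.44023816  0.23102448] [ 0.14064636 -0.62361549  0.2291111 ]
[array([209.2, 114.6]), array([211.7, 186.9]), array([180.3, 155.1])]
```

View pics/w1.png

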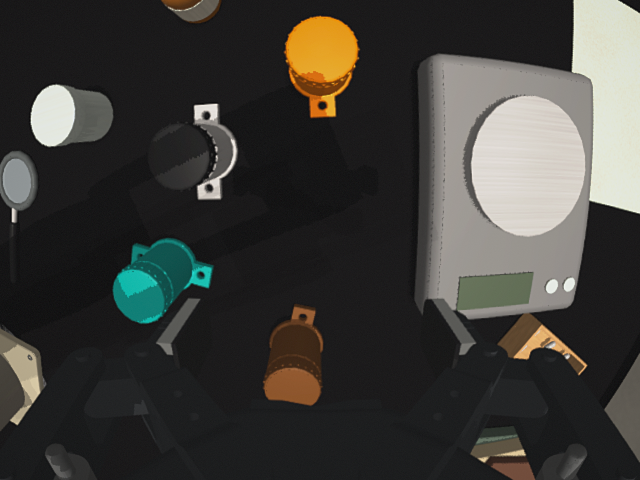

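The wrist view shows the steel cup at about (195,152), with ear holes near (206,115) and (208,187). I'll locate the holes more precisely.

Run:
```python
from h import *
im=cv2.imread("pics/w1.png");c=np.load("w1.npz")
g=cv2.cvtColor(im,6).astype(float)
hs=[]
for (u,v) in((206,115),(208,187)):
    p=g[v-9:v+10,u-9:u+10];m=((p<90)*255).astype(np.uint8)
    n,l,st,ce=cv2.connectedComponentsWithStats(m)
    for i in range(1,n):
        if st[i,0]>0 and st[i,1]>0 and st[i,0]+st[i,2]<19 and st[i,1]+st[i,3]<19:
            w=np.where(l==i);uv=(ce[i]+[u-9,v-9]);print(uv,st[i]);hs.append(onz(c,uv,.005,True)) if st[i,4]>8 else 0
print(hs,np.mean(hs,0),np.linalg.norm(hs[0]-hs[1]),np.degrees(np.arctan2(*(hs[0]-hs[1])[[1,0]])))
cv2.imwrite("pics/w1c.png",cv2.resize(im[90:215,140:260],None,fx=4.5,fy=4.5,interpolation=2))
```

```text
[206.11363636 115.38636364] [ 6  6  7  8 44]
[208.90697674 187.55813953] [ 7  6  7  8 43]
[array([ 0.49204957, -0.30648557,  0.005     ]), array([ 0.42168891, -0.32985293,  0.005     ])] [ 0.45686924 -0.31816925  0.005     ] 0.07413943526595476 18.37175298752796
```

View pics/w1c.png

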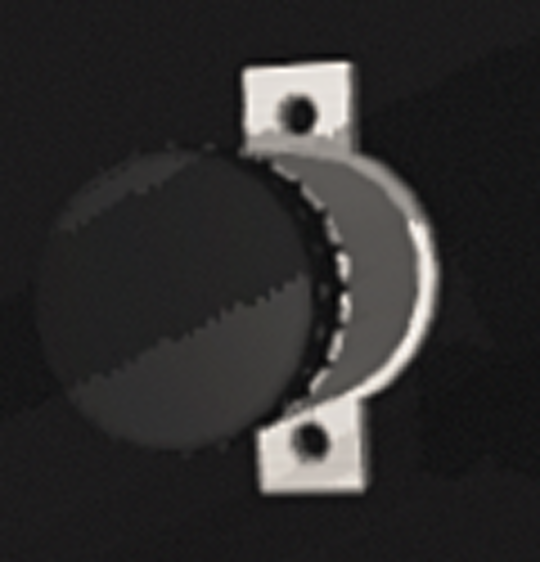

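apply_moves([
  [-36, 0, 19.5, 0, 0, 0, 1],
  [-36, 0, 19.5, 0, 0, 0, 1],
  [-36, 0, 19.5, 0, 0, 0, 1],
  [0, 40, 0, 0, 0, 0, 1],
  [0, 45, 0, 0, 0, 0, 1],
  [0, 45, 0, 0, 0, 0, 1],
  [0, 40, 0, 0, 0, 0, 1],
  [0, 25, 0, 0, 0, 0, 1],
  [0, 0, 0, 0, 0, 0, 1],
], force=50)

```text
time_s: 2.33
ee_pos: [0.4567, -0.3183, 0.0339]
ee_rot: [-0.572, 0.418, -0.414, 0.572]
contact_force: [0.2, 0.1, 0.2]
gripper_width: 0.0854
```

Run:
```python
from h import *
o=r.get_obs();im=vision.get_image("wrist");cv2.imwrite("pics/w2.png",im[:,:,::-1])
print(o["ee_pos"],o["ee_rot"],o["contact_force"])
```

```text
[ 0.45667038 -0.31826723  0.03391907] [-0.57183396  0.41752343 -0.41401104  0.57207951] [0.24029395 0.06269731 0.16335085]
```

View pics/w2.png

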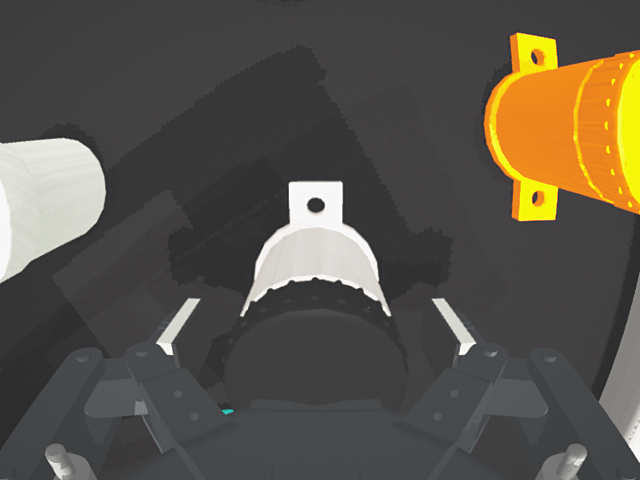

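The cup is centred between the open fingers, and its front ear points straight up the picture at (316,205). Closing the gripper.

apply_moves([
  [0, 0, 0, 0, 0, 0, -1],
  [0, 0, 0, 0, 0, 0, -1],
  [0, 0, 0, 0, 0, 0, -1],
  [0, 0, 0, 0, 0, 0, -1],
  [0, 0, 0, 0, 0, 0, -1],
  [0, 0, 0, 0, 0, 0, -1],
], force=50)

```text
time_s: 3.12
ee_pos: [0.4597, -0.3198, 0.0384]
ee_rot: [-0.572, 0.415, -0.416, 0.572]
contact_force: [-2.6, 2.3, 8.0]
gripper_width: 0.0543
```

```bash
cat >> h.py <<'E'
from scipy.spatial.transform import Rotation as Ro
def tool():
    o=r.get_obs();R=Ro.from_quat(o["ee_rot"]).as_matrix();return o,R
def blob(g,u,v,w,thr):
    p=g[v-w:v+w+1,u-w:u+w+1];n,l,st,ce=cv2.connectedComponentsWithStats((p<thr).astype(np.uint8))
    for i in range(1,n):
        if st[i,0]>0 and st[i,1]>0 and st[i,0]+st[i,2]<2*w+1 and st[i,1]+st[i,3]<2*w+1 and st[i,4]>8: return ce[i]+[u-w,v-w],st[i]
E
python3 - <<'E'
from h import *
o,R=tool();c=vision.calibration("wrist");im=vision.get_image("wrist");cv2.imwrite("pics/w3.png",im[:,:,::-1])
print(o["ee_pos"],o["gripper_width"],o["contact_force"],np.degrees(np.arctan2(R[1,2],R[0,2])),R[2])
b=blob(cv2.cvtColor(im,7),316,205,16,110);print(b)
for z in(.004,.008):
    p=onz(c,b[0],z,True);print(p,R.T@(p-o["ee_pos"]))
E
```

```text
[ 0.45971535 -0.31978376  0.03841745] 0.0542955852147111 [-2.61907732  2.31684596  8.01355649] 17.994066896784336 [ 0.00186226 -0.99999733  0.00136597]
(array([314.44680851, 208.38297872]), array([  7,  13,  16,  14, 188], dtype=int32))
[ 0.49295254 -0.30888341  0.004     ] [-0.00016379  0.03446496  0.03493178]
[ 0.49368585 -0.30865411  0.008     ] [-0.0001479   0.03046603  0.03570552]
```

View pics/w3.png

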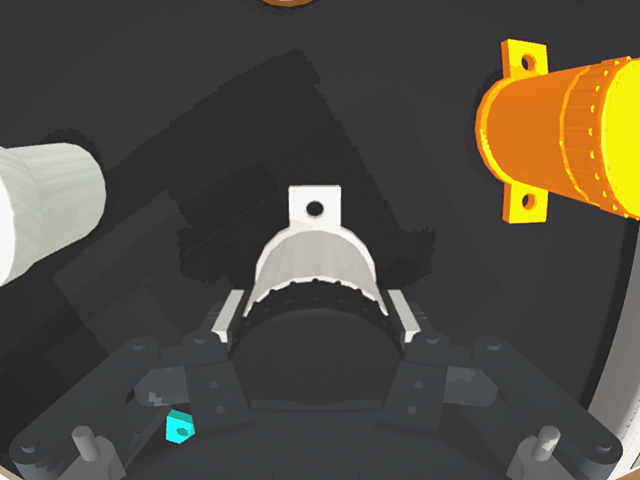

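Run:
```python
import numpy as np
for k in range(8):
    a=np.radians(18+8*k);d=np.array([.1250,.3708])*125
    print(np.round([d@[np.sin(a),-np.cos(a)],d@[np.cos(a),np.sin(a)]],1))
```

```text
[-39.3  29.2]
[-34.8  34.4]
[-29.7  38.9]
[-24.   42.6]
[-17.8  45.5]
[-11.3  47.6]
[-4.6 48.7]
[ 2.2 48.9]
```

apply_moves([
  [0, -5, 0, 0, 0, 0, -1],
  [0, -15, 0, 0, 0, 0, -1],
  [0, -30, 0, 0, 0, 0, -1],
  [0, -35, 0, 0, 0, 0, -1],
  [0, -35, 0, 0, 0, 0, -1],
  [0, -20, 0, 0, 0, 0, -1],
  [0, 0, 0, 0, 0, 0, -1],
])

```text
time_s: 4.05
ee_pos: [0.4597, -0.3201, 0.1784]
ee_rot: [0.572, -0.414, 0.417, -0.572]
contact_force: [0.7, 0.6, -4.1]
gripper_width: 0.0542
```

apply_moves([
  [-39.3, 0, 29.2, 0, -8, 0, -1],
  [-34.8, 0, 34.4, 0, -8, 0, -1],
  [-29.7, 0, 38.9, 0, -8, 0, -1],
  [-24, 0, 42.6, 0, -8, 0, -1],
  [-17.8, 0, 45.5, 0, -8, 0, -1],
  [-11.3, 0, 47.6, 0, -8, 0, -1],
  [-4.6, 0, 48.7, 0, -8, 0, -1],
  [2.2, 0, 48.9, 0, -8, 0, -1],
  [0, 0, 0, 0, 0, 0, -1],
  [0, 0, 0, 0, 0, 0, -1],
  [0, 0, 0, 0, 0, 0, -1],
])

```text
time_s: 5.42
ee_pos: [0.5832, 0.0506, 0.1753]
ee_rot: [0.705, -0.051, 0.05, -0.705]
contact_force: [-0.7, -1.1, -4.0]
gripper_width: 0.0539
```

Run:
```python
from h import *
o,R=tool();c=vision.calibration("wrist");im=vision.get_image("wrist");cv2.imwrite("pics/w4.png",im[:,:,::-1])
np.savez("w4.npz",K=c["K"],view=c["view"],p=o["ee_pos"],R=R)
print(o["ee_pos"],o["gripper_width"],o["contact_force"],np.degrees(np.arctan2(R[1,2],R[0,2])),R[2])
cv2.imwrite("pics/w4c.png",cv2.resize(im[0:280,180:460,::-1],None,fx=2.1,fy=2.1,interpolation=2))
```

```text
[0.58323613 0.05056757 0.17530572] 0.053860078612715794 [-0.66850176 -1.09585782 -3.96050391] 81.87702764115298 [-1.57520277e-03 -9.99998627e-01 -5.14263498e-04]
```

View pics/w4.png

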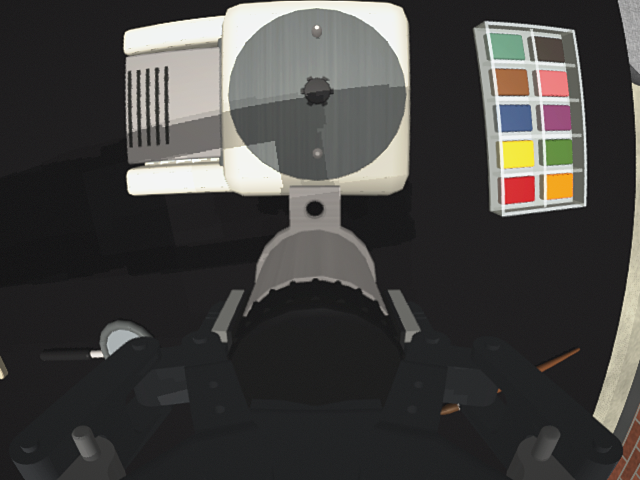

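View pics/w4c.png

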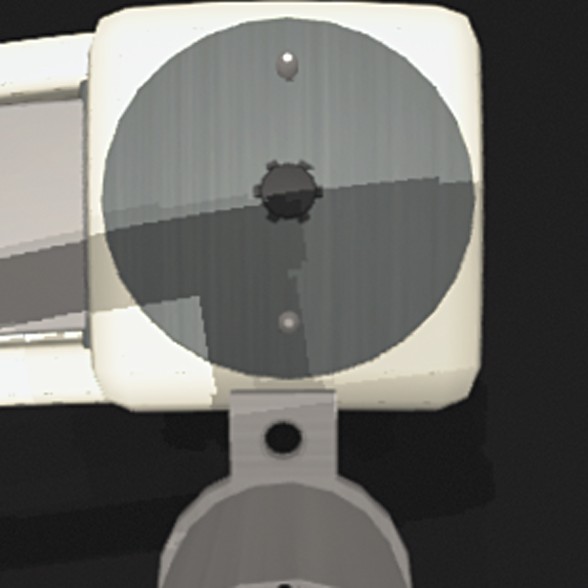

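The mill is ahead of the held cup, with the near peg at about (317,153), the far peg at (316,27) and the coupling at (317,91). The front ear hole is at (314,208).

Run:
```python
from h import *
d=np.load("w4.npz");R,p=d["R"],d["p"];im=cv2.imread("pics/w4.png");g=cv2.cvtColor(im,6)
t=lambda uv,z:(R.T@(onz(d,uv,z,True)-p)*1000).round(2)
f=lambda u,v:(180+(u+.5)/2.1-.5,(v+.5)/2.1-.5)
b=blob(g,314,208,16,60);print(b)
# foot bottom ~ TCP z -.038 ; 
print("hole",[t(b[0],p[2]-.0384+h) for h in(.004,.008)])
print("near",t(f(289,321),.106),"far",t(f(287,58),.106),"coup",t(f(288,191),.100))
# deck via white-block corners / ellipse
m=(cv2.inRange(g,60,135)).astype(np.uint8)
pts=[]
cx,cy=f(288,191)
for a in np.radians(np.arange(0,360,5)):
    for rr in np.arange(60,110,.25):
        u,v=cx+rr*np.cos(a),cy+rr*np.sin(a)
        if v<2 or v>185:break
        a0=im[int(round(v)),int(round(u))].astype(int); 
        q=cv2.getRectSubPix(im,(1,1),(u,v))[0,0].astype(int)
        q0=cv2.getRectSubPix(im,(1,1),(cx+(rr-3)*np.cos(a),cy+(rr-3)*np.sin(a)))[0,0].astype(int)
        # deck is bluish-grey, block is warm
        if q[2]-q[0]>6 and q0[2]-q0[0]<=3: pts.append((u-1*np.cos(a),v-1*np.sin(a)));break
P=np.array([t(u,.094) for u in pts]);P=P[:,[0,2]]
from scipy.optimize import least_squares
s=least_squares(lambda x:np.hypot(P[:,0]-x[0],P[:,1]-x[1])-x[2],[0,95,54],loss="soft_l1");print(len(P),s.x,np.abs(s.fun).mean())
```

```text
(array([314.32989691, 208.12886598]), array([  8,   9,  17,  15, 194], dtype=int32))
hole [array([-0.92, 34.38, 35.05]), array([-0.91, 30.38, 35.82])]
near [ 0.68 69.27 60.55] far [  0.16  69.24 133.97] coup [ 0.43 75.26 96.8 ]
67 [ 0.31716534 99.1534425  54.09307769] 2.3304318158355053
```

apply_moves([
  [0, 0, 20, 0, 0.6, 0, -1],
  [0, 0, 30, 0, 0, 0, -1],
  [0.7, 0, 30, 0, 0, 0, -1],
  [0, 0, 18.5, 0, 0, 0, -1],
  [0, 10, 0, 0, 0, 0, -1],
  [0, 10, 0, 0, 0, 0, -1],
  [0, 0, 0, 0, 0, 0, -1],
  [0, 0, 0, 0, 0, 0, -1],
  [0, 0, 0, 0, 0, 0, -1],
  [0, 0, 0, 0, 0, 0, -1],
])

```text
time_s: 6.72
ee_pos: [0.5994, 0.1488, 0.1568]
ee_rot: [-0.705, 0.053, -0.053, 0.705]
contact_force: [1.0, 0.7, -3.5]
gripper_width: 0.0542
```

Run:
```python
from h import *
o,R=tool();c=vision.calibration("wrist");im=vision.get_image("wrist");cv2.imwrite("pics/w5.png",im[:,:,::-1])
np.savez("w5.npz",K=c["K"],view=c["view"],p=o["ee_pos"],R=R)
print(o["ee_pos"],o["gripper_width"],o["contact_force"],np.degrees(np.arctan2(R[1,2],R[0,2])),R[2])
cv2.imwrite("pics/w5c.png",cv2.resize(im[150:280,220:410,::-1],None,fx=4,fy=4,interpolation=2))
for n in("top","scene"):
    a=vision.get_image(n);cv2.imwrite(f"pics/{n}5.png",a[:,:,::-1])
s=cv2.imread("pics/scene5.png");cv2.imwrite("pics/s5c.png",cv2.resize(s[140:260,290:410],None,fx=4.5,fy=4.5,interpolation=2))
```

```text
[0.59942281 0.14879433 0.15675292] 0.054228351402606206 [ 0.99081675  0.71747731 -3.51183098] 81.36715252125813 [ 7.15514987e-04 -9.99999725e-01  1.95217345e-04]
```

View pics/w5c.png

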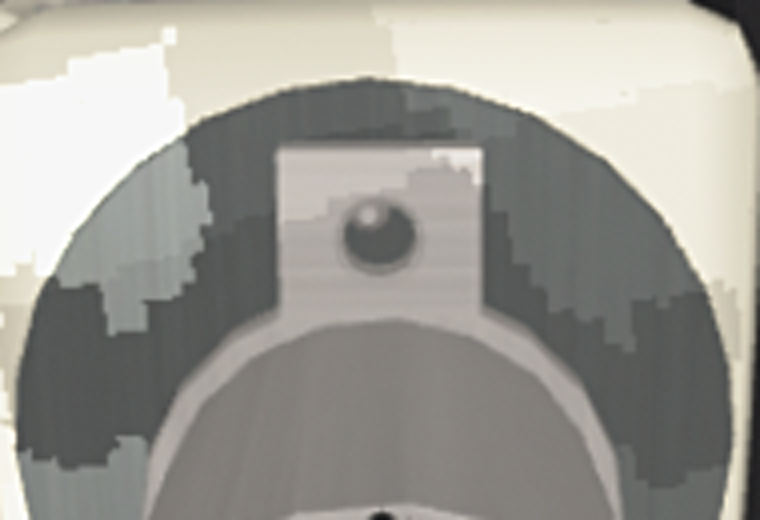

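View pics/s5c.png

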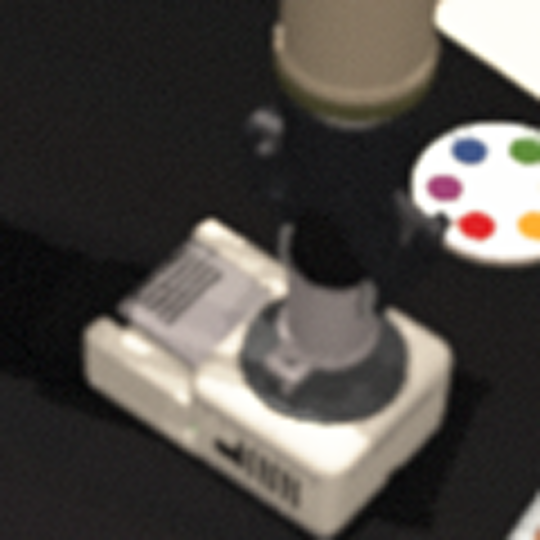

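Through the front ear hole, centred at crop (380,237), the far peg's tip shows at crop (370,215). Working out the offset between them.

Run:
```python
from h import *
d=np.load("w5.npz");R,p=d["R"],d["p"]
t=lambda uv,z:(R.T@(onz(d,uv,z,True)-p)*1000).round(2)
f=lambda u,v:(220+(u+.5)/4-.5,150+(v+.5)/4-.5)
zf=p[2]-.0384
for h in(.004,.008):print("hole",h,t(f(380,237),zf+h))
print("peg",t(f(370,215),.106),t(f(368,212),.106))
pts=[(370,78),(20,400),(730,400),(190,130),(556,130),(60,287),(700,287)]
P=np.array([t(f(*q),.094) for q in pts])[:,[0,2]]
A=np.c_[2*P,np.ones(len(P))];s=np.linalg.lstsq(A,(P**2).sum(1),rcond=None)[0];print("deck",s[:2],np.sqrt(s[2]+s[:2]@s[:2]))
```

```text
hole 0.004 [-0.8  34.41 34.71]
hole 0.008 [-0.79 30.41 35.48]
peg [-2.17 50.76 34.5 ] [-2.43 50.76 34.9 ]
deck [-1.44725445 -1.20489053] 52.38179739744488
```

apply_moves([
  [-1.3, 0, -0.2, 0, 0, 0, -1],
  [0, 0, 0, 0, 0, 0, -1],
  [0, 5, 0, 0, 0, 0, -1],
  [0, 5, 0, 0, 0, 0, -1],
  [0, 2, 0, 0, 0, 0, -1],
  [0, 0, 0, 0, 0, 0, -1],
  [0, 0, 0, 0, 0, 0, -1],
])

```text
time_s: 7.75
ee_pos: [0.598, 0.1489, 0.1444]
ee_rot: [-0.705, 0.053, -0.053, 0.705]
contact_force: [-0.1, 0.6, -4.3]
gripper_width: 0.0537
```

Run:
```python
from h import *
o,R=tool();im=vision.get_image("wrist");cv2.imwrite("pics/w6.png",im[:,:,::-1])
print(o["ee_pos"],o["contact_force"],o["torque"])
cv2.imwrite("pics/w6c.png",cv2.resize(im[150:280,220:410,::-1],None,fx=4,fy=4,interpolation=2))
```

```text
[0.59795363 0.14890682 0.14444199] [-0.06259604  0.61175586 -4.2883131 ] [-0.03085382 -0.00128977  0.02357994]
```

View pics/w6c.png

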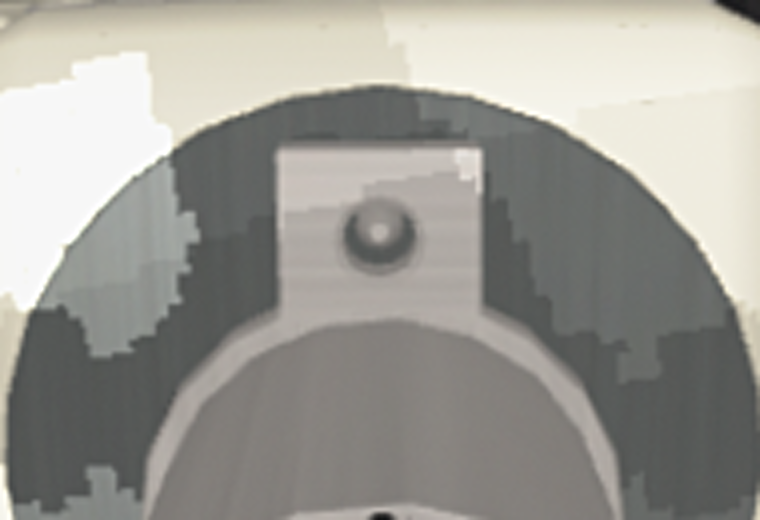

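The peg tip at (380,232) is now centred in the hole. Lowering the cup gently.

apply_moves([
  [0, 2, 0, 0, 0, 0, -1],
  [0, 2, 0, 0, 0, 0, -1],
  [0, 2, 0, 0, 0, 0, -1],
  [0, 0, 0, 0, 0, 0, -1],
  [0, 0, 0, 0, 0, 0, -1],
])

```text
time_s: 8.43
ee_pos: [0.5978, 0.1489, 0.1383]
ee_rot: [-0.705, 0.053, -0.053, 0.705]
contact_force: [-0.4, 0.2, -2.8]
gripper_width: 0.0542
```

apply_moves([
  [0, 2, 0, 0, 0, 0, -1],
  [0, 2, 0, 0, 0, 0, -1],
  [0, 1, 0, 0, 0, 0, -1],
  [0, 0, 0, 0, 0, 0, -1],
  [0, 0, 0, 0, 0, 0, -1],
])

```text
time_s: 9.05
ee_pos: [0.5979, 0.1489, 0.1334]
ee_rot: [-0.705, 0.053, -0.053, 0.705]
contact_force: [0.3, -0.0, -3.3]
gripper_width: 0.0543
```

apply_moves([
  [0, 1, 0, 0, 0, 0, -1],
  [0, 0.5, 0, 0, 0, 0, -1],
  [0, 0.5, 0, 0, 0, 0, -1],
  [0, 0, 0, 0, 0, 0, -1],
  [0, 0, 0, 0, 0, 0, -1],
])

```text
time_s: 9.68
ee_pos: [0.598, 0.1489, 0.1325]
ee_rot: [-0.705, 0.053, -0.053, 0.705]
contact_force: [-4.1, -1.2, 6.9]
gripper_width: 0.0536
```

Run:
```python
from h import *
o,R=tool();im=vision.get_image("wrist");cv2.imwrite("pics/w7.png",im[:,:,::-1])
print(o["ee_pos"],o["contact_force"],o["torque"])
cv2.imwrite("pics/w7c.png",cv2.resize(im[150:280,220:410,::-1],None,fx=4,fy=4,interpolation=2))
```

```text
[0.59802332 0.14889891 0.13250115] [-4.1270051  -1.17033687  6.9321366 ] [-0.16562419  0.76012949  0.02982077]
```

View pics/w7c.png

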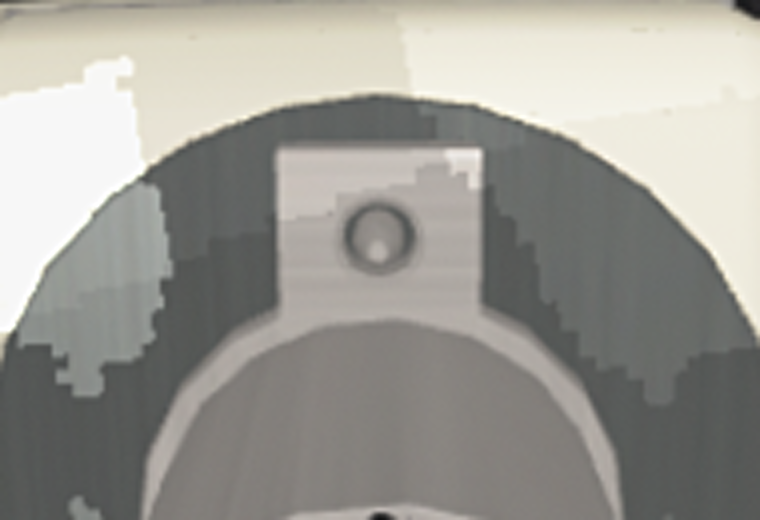

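The cup is seated at the expected height (TCP 132.5 mm), with contact force and the peg up inside the hole. Releasing and rising.

apply_moves([
  [0, -0.7, 0, 0, 0, 0, -1],
  [0, 0, 0, 0, 0, 0, 1],
  [0, 0, 0, 0, 0, 0, 1],
  [0, 0, 0, 0, 0, 0, 1],
  [0, 0, 0, 0, 0, 0, 1],
])

```text
time_s: 10.35
ee_pos: [0.5979, 0.1489, 0.132]
ee_rot: [-0.705, 0.053, -0.053, 0.705]
contact_force: [-0.5, -0.4, 0.1]
gripper_width: 0.0853
```

Run:
```python
from h import *
o,R=tool();im=vision.get_image("wrist");cv2.imwrite("pics/w8.png",im[:,:,::-1])
print(o["ee_pos"],o["contact_force"],o["gripper_width"])
```

```text
[0.59789039 0.14891633 0.13196562] [-0.50287128 -0.42426907  0.12443729] 0.08528660272590173
```

View pics/w8.png

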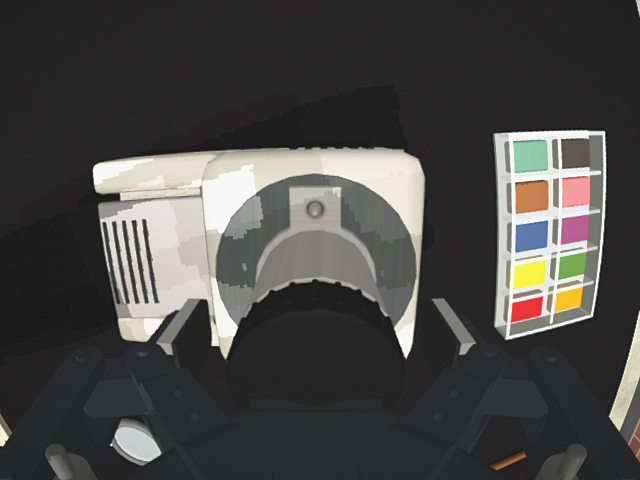

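apply_moves([
  [0, -10, 0, 0, 0, 0, 1],
  [0, -30, 0, 0, 0, 0, 1],
  [0, -40, 0, 0, 0, 0, 1],
  [0, -30, 0, 0, 0, 0, 1],
  [-29, 0, -0.7, 0, 0, 0, 1],
  [-40, 0, 0, 0, 0, 0, 1],
  [-30, 0, -0.5, 0, 0, 0, 1],
  [-19, 0, -0.5, 0, 0, 0, -1],
  [0, 0, 0, 0, 0, 0, -1],
  [0, 0, 0, 0, 0, 0, -1],
  [0, 0, 0, 0, 0, 0, -1],
  [0, 0, 0, 0, 0, 0, -1],
  [0, 0, 0, 0, 0, 0, -1],
])

```text
time_s: 12.02
ee_pos: [0.4811, 0.1648, 0.2418]
ee_rot: [0.705, -0.053, 0.053, -0.705]
contact_force: [0.7, 0.0, -0.6]
gripper_width: 0.0001
```

Run:
```python
from h import *
o,R=tool();c=vision.calibration("wrist");im=vision.get_image("wrist");cv2.imwrite("pics/w9.png",im[:,:,::-1])
np.savez("w9.npz",K=c["K"],view=c["view"],p=o["ee_pos"],R=R)
print(o["ee_pos"],o["contact_force"],o["gripper_width"],R[2])
for n in("top","scene"):
    a=vision.get_image(n);cv2.imwrite(f"pics/{n}9.png",a[:,:,::-1])
s=cv2.imread("pics/scene9.png");cv2.imwrite("pics/s9c.png",cv2.resize(s[140:260,290:410],None,fx=4.5,fy=4.5,interpolation=2))
```

```text
[0.48109035 0.1648013  0.24180567] [ 0.69626529  0.04027552 -0.58045103] 6.856773650650546e-05 [-4.11768501e-04 -9.99999906e-01 -1.32932363e-04]
```

View pics/w9.png

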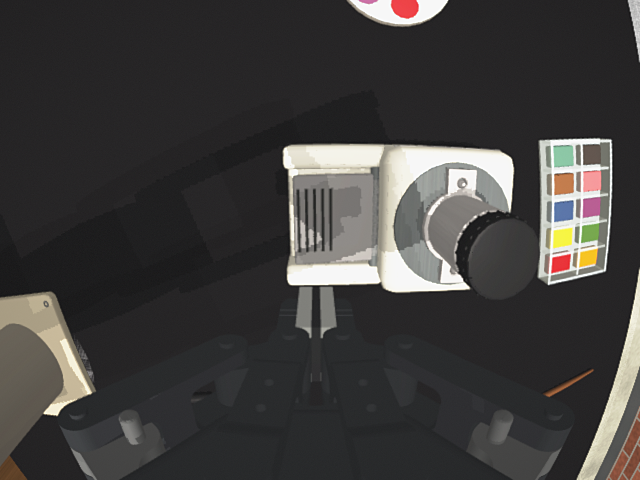

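View pics/s9c.png

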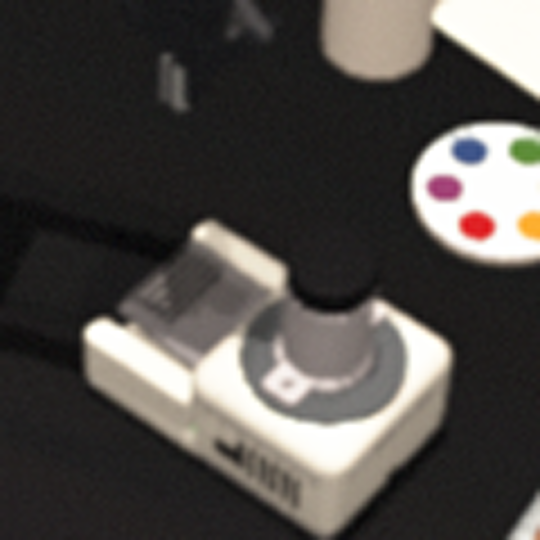

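The cup stands upright on the deck with a peg showing in each ear. I'll check the pressing point using the paddle's corners.

Run:
```python
from h import *
d=np.load("w9.npz");R,p=d["R"],d["p"]
im=cv2.imread("pics/w9.png");cv2.imwrite("pics/w9c.png",cv2.resize(im[130:305,270:400],None,fx=3.4,fy=3.4,interpolation=2))
t=lambda uv,z:(R.T@(onz(d,uv,z,True)-p)*1000).round(1)
for n,uv,z in(("frontTop",(292,175),.072),("frontBot",(291,265),.072),("rearT",(377,170),.06),("rearB",(377,264),.06),("cheekT front",(285,148),.062),("cheekB front",(288,283),.062),("deckedge",(384,220),.092)):print(n,t(uv,z))
```

```text
frontTop [-20.3 169.8  37.6]
frontBot [-22.4 169.8 -42.5]
rearT [ 53.6 181.8  41.3]
rearB [ 57.  181.8 -46. ]
cheekT front [-26.7 179.8  60.3]
cheekB front [-26.3 179.8 -64.1]
deckedge [ 55.4 149.8   3.3]
```

View pics/w9c.png

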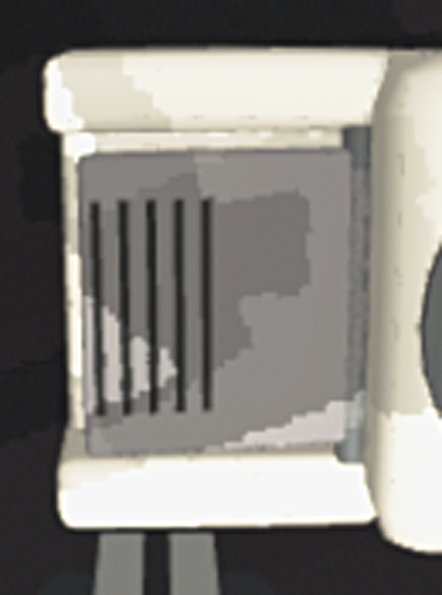

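apply_moves([
  [0, 40, -2, 0, 0, 0, -1],
  [0, 50, 0, 0, 0, 0, -1],
  [0, 45, 0, 0, 0, 0, -1],
  [0, 25, 0, 0, 0, 0, -1],
  [0, 3, 0, 0, 0, 0, -1],
  [0, 0, 0, 0, 0, 0, -1],
  [0, 0, 0, 0, 0, 0, -1],
  [0, 0, 0, 0, 0, 0, -1],
])

```text
time_s: 13.18
ee_pos: [0.4816, 0.1632, 0.0804]
ee_rot: [-0.705, 0.052, -0.054, 0.705]
contact_force: [0.3, -0.4, -0.5]
gripper_width: 0.0001
```

apply_moves([
  [0, 4, 0, 0, 0, 0, -1],
  [0, 4, 0, 0, 0, 0, -1],
  [0, 2, 0, 0, 0, 0, -1],
  [0, 0, 0, 0, 0, 0, -1],
  [0, 0, 0, 0, 0, 0, -1],
  [0, 0, 0, 0, 0, 0, -1],
])

```text
time_s: 13.92
ee_pos: [0.4806, 0.1629, 0.0691]
ee_rot: [-0.705, 0.053, -0.053, 0.705]
contact_force: [-1.7, -0.5, 1.9]
gripper_width: -0.0002
```

Run:
```python
from h import *
o,R=tool();im=vision.get_image("wrist");cv2.imwrite("pics/w10.png",im[:,:,::-1])
print(o["ee_pos"],o["contact_force"],o["torque"])
```

```text
[0.48058536 0.16293586 0.06909885] [-1.74395368 -0.46103683  1.91361066] [-0.00977024  0.26297531  0.03894059]
```

View pics/w10.png

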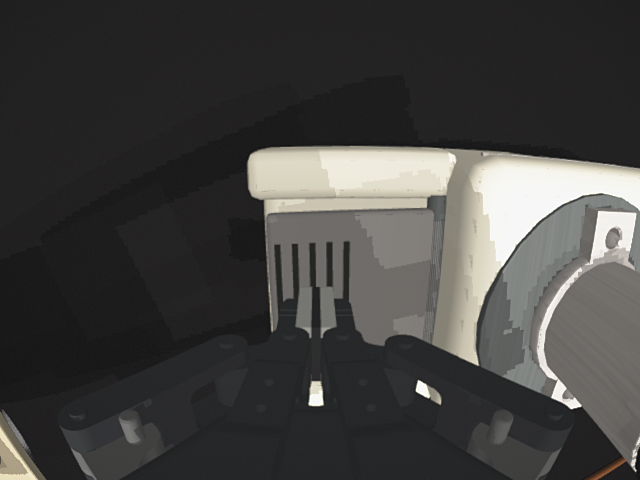

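The closed fingertips touch the paddle at z = 69 mm with about 2 N, as expected at rest. Pressing about 7 mm more.

apply_moves([
  [0, 1.5, 0, 0, 0, 0, -1],
  [0, 1.5, 0, 0, 0, 0, -1],
  [0, 1.5, 0, 0, 0, 0, -1],
  [0, 1, 0, 0, 0, 0, -1],
  [0, 0.5, 0, 0, 0, 0, -1],
  [0, 0, 0, 0, 0, 0, -1],
  [0, 0, 0, 0, 0, 0, -1],
  [0, 0, 0, 0, 0, 0, -1],
])

```text
time_s: 14.98
ee_pos: [0.4803, 0.163, 0.0629]
ee_rot: [-0.705, 0.053, -0.053, 0.705]
contact_force: [-4.4, 0.5, 5.7]
gripper_width: -0.0002
```

Run:
```python
from h import *
for i in range(2):
    o,R=tool();im=vision.get_image("wrist")
    print(o["ee_pos"],o["contact_force"],o["torque"])
cv2.imwrite("pics/w11.png",im[:,:,::-1])
```

```text
[0.48033132 0.16299089 0.06294972] [-4.43250462  0.50840262  5.73080959] [ 0.16771222  0.80592843 -0.02158835]
[0.48034517 0.16301294 0.06294861] [-4.62573471  0.19137255  3.9748056 ] [0.12379531 0.76980667 0.04264526]
```

View pics/w11.png

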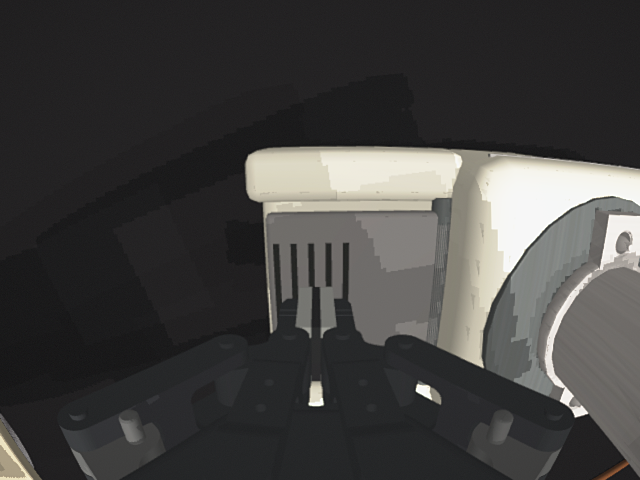

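apply_moves([
  [-0.6, 0.5, 0, 0, 0, 0, -1],
  [-0.3, 0.5, 0, 0, 0, 0, -1],
  [0, 0, 0, 0, 0, 0, -1],
  [0, 0, 0, 0, 0, 0, -1],
  [0, 0, 0, 0, 0, 0, -1],
  [0, 0, 0, 0, 0, 0, -1],
])

```text
time_s: 15.82
ee_pos: [0.4802, 0.163, 0.0624]
ee_rot: [-0.705, 0.053, -0.053, 0.705]
contact_force: [-2.2, 0.1, 5.5]
gripper_width: 0.0004
```

Run:
```python
from h import *
o,R=tool();c=vision.calibration("wrist");im=vision.get_image("wrist")
np.savez("w12.npz",K=c["K"],view=c["view"],p=o["ee_pos"],R=R)
print(o["ee_pos"],o["contact_force"],o["torque"])
cv2.imwrite("pics/w12.png",im[:,:,::-1]);cv2.imwrite("pics/w12c.png",cv2.resize(im[135:355,230:480,::-1],None,fx=3,fy=2.7,interpolation=2))
s=vision.get_image("scene");cv2.imwrite("pics/s12.png",s[:,:,::-1])
a=cv2.imread("pics/scene9.png")
cv2.imwrite("pics/s12c.png",np.hstack([cv2.resize(k[165:265,295:395],None,fx=4,fy=4,interpolation=2) for k in(a,s[:,:,::-1])]))
```

```text
[0.48019906 0.16303546 0.06235068] [-2.24417277  0.12997168  5.50473031] [ 0.02229882  0.4008628  -0.03039837]
```

View pics/w12c.png

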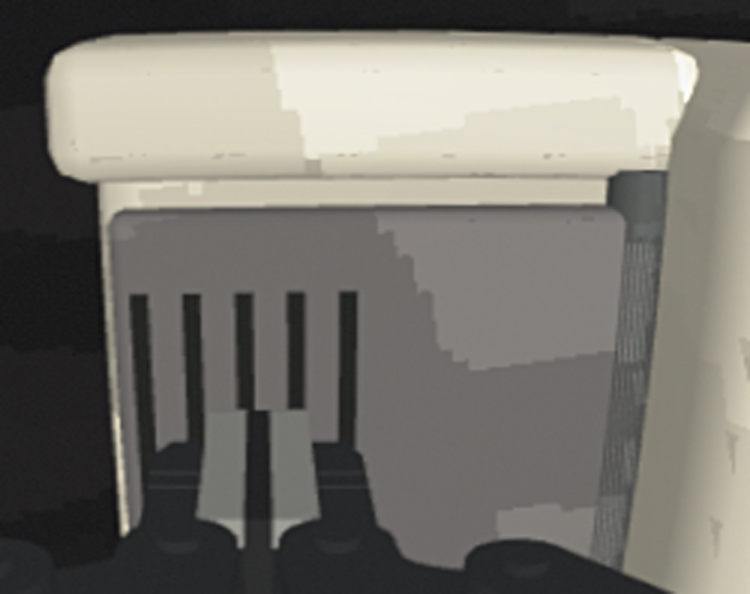

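View pics/s12c.png

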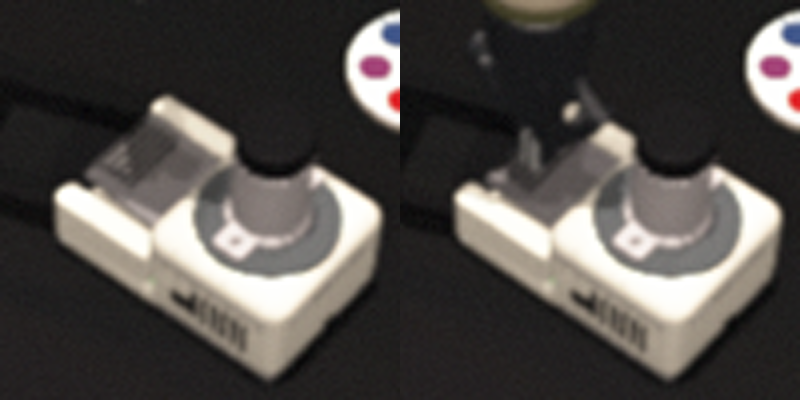

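apply_moves([
  [-0.3, 0.4, 0, 0, 0, 0, -1],
  [0, 0, 0, 0, 0, 0, -1],
  [0, 0, 0, 0, 0, 0, -1],
  [0, 0, 0, 0, 0, 0, -1],
  [0, 0, 0, 0, 0, 0, -1],
  [0, 0, 0, 0, 0, 0, -1],
  [0, 0, 0, 0, 0, 0, -1],
])

```text
time_s: 16.8
ee_pos: [0.4802, 0.1631, 0.0621]
ee_rot: [-0.705, 0.053, -0.054, 0.705]
contact_force: [-1.9, -1.0, 5.1]
gripper_width: 0.0002
```

Run:
```python
from h import *
t=vision.get_image("top");cv2.imwrite("pics/t13.png",t[:,:,::-1])
F=[]
for i in range(4):
    o,R=tool();F.append(o["contact_force"]);im=vision.get_image("wrist")
print(o["ee_pos"],np.mean(F,0),o["time_s"])
cv2.imwrite("pics/w13.png",im[:,:,::-1])
# paddle far top edge: triangulate from the two wrist views (before 9, now)
c=vision.calibration("wrist");p=o["ee_pos"]
for n,u,v in(("front corner",268.5,212),("rear corner",436,212)):
    # edge known to lie at tool z ~ +38 (plate half width 40): intersect ray with that vertical plane
    oo,d=ray(c,(u,v),True);ot=R.T@(oo-p);dt=R.T@d;k=(.0385-ot[2])/dt[2];print(n,(ot+k*dt)*1000,"height",p[2]-(ot+k*dt)[1])
```

```text
[0.48019105 0.16305136 0.06210144] [-2.26196474 -0.19462704  5.79720479] 17.0
front corner [-19.9493918    8.31339185  38.5       ] height 0.053788045673053564
rear corner [52.04665855 10.16000688 38.5       ] height 0.05194143064432166
```

View pics/t13.png

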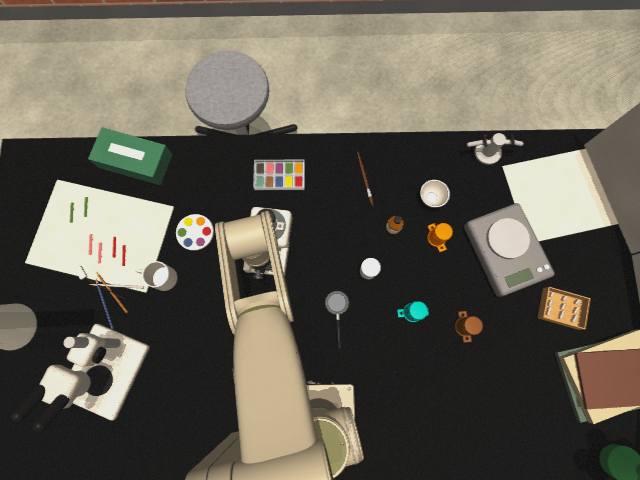

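The bystanders are unchanged in the top view. The tip is at z = 62.1 mm with about 5.8 N, which matches half way. Handing in.

```bash
python3 -c "
from plant import r
r.sign_off()
o=r.get_obs();print(o['ee_pos'],o['contact_force'],o['time_s'])"
```

```text
the job is handed in; nothing more can be done
the job is handed in; nothing more can be done
```

The steel cup is home on the mill with both ears over the pegs, and I let go of it. The closed fingertips then pressed the paddle to half way, and I handed in still holding it there at about 17 s.

**Cup:** it reached the deck at the expected height, 94 mm above its position on the bench. After I let go it stood upright with a peg showing in each ear.

**Paddle:** the tip was at z = 62.1 mm with about 5.8 N upward, against 62 mm and 6 N for half way. It was never pressed lower than that. About 2 N of sideways friction on the fingertips remained.

**Other objects:** the last top view showed the bystanders and look-alikes unmoved.

**Check that disagreed:** a last check of the plate's corner heights from the wrist camera gave 52 to 54 mm instead of 62 mm. The viewing angle is too steep for that method, so I relied on the tip height and force instead.

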